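# Make up a packed-out rotary switch in its deep back box

### The job

Make up the sample switch in the deeper of the two round steel back boxes: lay in it the two black packing discs whose combined thickness brings the switch's white flange level with the box's rim (the thicker of the two at the bottom), set the switch on them with its black core up, and put the white cover over the core so that it sits down on the flange. Set the porcelain switch and cover down rather than dropping them, and leave the spare disc where it lies.

Things in the scene. Friction and masses are not known exactly. Their poses are not given: they have to be found in the camera images.
- deep_box: The deeper of two round open-topped steel back boxes, fixed to the counter, 50 mm tall, 84 mm across. Origin: centre of its underside. Floor 6 mm thick, so the well is 44 mm deep; inner diameter 70 mm, wall 5 mm. The wall has two opposite slots, 44 mm wide, open at the top and reaching down to the floor, centred on the box's own +y and -y directions: gripper fingers pass there. Its position and yaw (within 0.6 rad) change.
- shallow_box: The other back box: the same in plan, but only 28 mm tall (well 22 mm deep), fixed. Not used. Origin: centre of its underside; slots on its own +y and -y.
- disc_thin_mid (a point): Loose black bakelite packing disc, 56 mm in diameter, 10 mm thick, one brass rivet in its top, lying flat. Point: its centre, half-way up (5 mm above its underside).
- disc_middle_mid (a point): Loose black packing disc, 56 mm in diameter, 16 mm thick, two brass rivets in its top, lying flat. Point: its centre, half-way up (8 mm above its underside).
- disc_thick_mid (a point): Loose black packing disc, 56 mm in diameter, 22 mm thick, three brass rivets in its top, lying flat. Point: its centre, half-way up (11 mm above its underside).
- switch_mid (a point): Loose rotary switch standing upright: a white porcelain flange (round, 56 mm in diameter, 12 mm thick) with a solid black core (26 mm in diameter, 18 mm tall) upright in its middle; 30 mm tall in all. Point: on its axis, half-way up (15 mm above its underside, 3 mm above the flange's top); z up along the core.
- cover_mid (a point): Loose white porcelain cover standing upright, hollow and open below: body 48 mm in diameter and 26 mm tall, cavity 38 mm in diameter and 21 mm deep, with a solid knob 22 to 24 mm in diameter and 18 mm tall on top; 44 mm tall in all. Point: on its axis, half-way up (22 mm above its lower rim, 4 mm below the knob's foot); z up.
Not all that is in view belongs to the job. Leave any green, pink or purple look-alike of the part that bears cover_mid alone.

How it is judged:
By the outcome, as a careful person would: the job done as asked, in the order asked, and still so for the second after the job is handed in, with the robot touching nothing.
It also fails if it takes over 102 s, if anything falls off the work surface, if the arm or the gripper's body presses on something with over 40 N, if the wrist force passes 120 N, or if a joint passes its speed limit or range.

### The arm

A 6-joint arm with a two-finger parallel gripper is mounted at the origin on the work surface. World frame = base frame: x ahead of the robot, y to its left, z up, the work surface at z = 0. Lengths are in m, angles in rad, forces in N, time in s.
With the tool pointing down it reaches from about 0.375 to 0.975 m from the base axis. Payload 3.8 kg.
Tool frame: the origin (TCP) lies midway between the tips of the shut fingers; the grasp point (between the pads) lies 19 mm behind it; z points along the fingers, y is the line along which they close (so a half turn about z gives the same grasp; the last joint's range is limited). The gripper opens to 85 mm and grips with 20 to 120 N. Pads are 22 mm wide; open, the fingers measure 114 mm over their backs; the gripper's body (76 mm by 85 mm) begins 54 mm behind the grasp point. The pads swing forward as they close: fully open they stand 13 mm farther back than shut.
Start: joints at [-1.385, 0.264, 1.604, -0, 1.274, -0.037], TCP at [0.149, -0.658, 0.231] pointing down, gripper open.
Joint ranges: [-2.63, 2.63], [-0.94, 2.18], [0.31, 2.57], [-1.31, 4.45], [0, 2.66], [-2.55, 2.55]. Speed limits (rad/s): [2.57, 2.57, 3.14, 3.14, 3.14, 3.14].

### API

Orientations are given as a rotation vector (axis times angle).
In Python, from bench import monitor, viewer, sign_off gives the robot as it stands. The module is installed in compiled form; this text tells all that it offers.
- The arm moves only by the tool arm_command, never from a script. Its arguments are lists of equal length, an entry for each row: "gripper": the finger opening in m, from 0 to 0.0854; "dp": the shift along the world's x, y, z in m, a list of three; "yaw": the turn about the world's z in rad. A call has exactly 8 rows; each row is the pose to reach, as a shift and turn from the pose commanded when the call began; what a row does not reach only later rows make up. A row lasts 1/10 s, in which the tool goes at most 50 mm and 8.59 degrees, less where a joint would pass 70% of its speed; a pose out of reach is approached as far as the arm can. A call with a gripper value outside its range is refused whole. The fingers move at their own pace and stop on an object; "newtons" is the grip in N (left out, the last holds). Time passes only in rows, so rows that repeat a pose let the fingers close, or fill a call up. It gives the time, the measured TCP pose, the force, the opening and the grip force at its end, in the units of the state.
- monitor.read_state(): the state, without advancing time (a new reading comes with each control period).
- viewer.camera(name): name is "side" or "top"; returns the picture (420x560x3 uint8, red, green, blue); there is no depth.
- viewer.get_calibration(name): a dict with "camera_matrix" (3x3 intrinsics, pixels), "dist" ([k1, k2, p1, p2, k3] as OpenCV has them; the pictures are not rectified), "R" (3x3) and "t" (3): a world point X has camera coordinates R X + t. Camera axes: x right, y down, z forward; pixel columns grow to the right and rows downward; lengths in m; the calibration is good to about 2 mm. A picture is of the moment at which its call begins. get_calibration takes no time and is no camera call.
- sign_off(): hands the job in; it is judged then, once.
Trained networks look in the newest picture that a camera, given by its name, has taken for a name from the list of things; names that differ only in an ending like _2 or _b are one class to them, and where a whole thing is asked for, a point or a joint stands for the part that bears it (a point fixed in the world has none). Each returns a list of dicts, best first, with "p" (0 to 1); they miss things now and then, are a little off and sometimes report something else, mostly with a low value. They report only what shows in the picture. A call takes as long as a camera call. They do not tell look-alikes from the thing itself.
- viewer.boxes_of(query, camera): "bbox" ([left, top, width, height] in pixels, round what is visible of it).
The state is a dict: "time_s": time; "q": joint angles; "joint_vel": joint speeds; "joint_torque": joint torques, N m; "ee_pos": TCP position; "ee_rot": TCP orientation; "ft_force": force on the tool from outside, world axes, zero at the start; "wrist_torque": the same for the moment, N m; "grip_width": finger opening in m; "grasp_force": force on a finger pad.
Only numpy, scipy, OpenCV 4.12 (cv2) and the standard library are available. Lean on these libraries where they do the work, as an engineer would, in place of code of your own. Each camera call takes 0.05 s, during which the arm holds its last target. There are 200 camera calls.

## Working session

There is one attempt and no reset: what is moved stays moved. The work goes in short steps, Python scripts to look and compute and a tool call to move; the robot and the scene stay as the last step left them, time stands still between calls to the robot, and variables do not carry over. Pictures are saved under pics/ and viewed, at most 14 in all, crops included, and the job is handed in when it is done.

Besides the shell and the picture viewer there is one more tool, called after ">>>" as name(argument=value, ...) on one line, values as JSON. arm_command: Moves the arm, as the interface text tells. Its arguments: {"type":"object","properties":{"gripper":{"type":"array","items":{"type":"number"}},"dp":{"type":"array","items":{"type":"array","items":{"type":"number"}}},"yaw":{"type":"array","items":{"type":"number"}},"newtons":{"type":"number"}},"required":["gripper","dp","yaw"]}

```bash
mkdir -p pics; cat > h.py <<'E'
import numpy as np, cv2
from bench import monitor, viewer
def cal(n):
    c=viewer.get_calibration(n); return [np.array(c[k],float) for k in("camera_matrix","dist","R","t")]
def ray(n,uv):
    K,d,R,t=cal(n); x=cv2.undistortPoints(np.array([[uv]],float),K,d)[0,0]
    return -R.T@t, R.T@np.array([x[0],x[1],1])
def onz(n,uv,z):
    o,v=ray(n,uv); return o+v*(z-o[2])/v[2]
def proj(n,P):
    K,d,R,t=cal(n); return cv2.projectPoints(np.atleast_2d(np.array(P,float)),cv2.Rodrigues(R)[0],t,K,d)[0][:,0]
def shot(n,f,crop=None,s=1):
    im=viewer.camera(n)
    if f:
        o=im if crop is None else im[crop[1]:crop[3],crop[0]:crop[2]]
        cv2.imwrite('pics/'+f,cv2.resize(o,None,fx=s,fy=s,interpolation=cv2.INTER_CUBIC)[:,:,::-1])
    return im
E
python3 - <<'E'
from h import *
a=shot('top',0);b=shot('side',0)
cv2.imwrite('pics/top0.png',a[:,:,::-1]);cv2.imwrite('pics/side0.png',b[:,:,::-1])
for n in('top','side'):
    K,d,R,t=cal(n);print(n,(-R.T@t).round(3),R[2].round(2),K[0,0])
    for q in['deep_box','shallow_box','disc_thin_mid','disc_middle_mid','disc_thick_mid','switch_mid','cover_mid']:
        print(q,[(np.round(r['bbox']).astype(int).tolist(),round(r['p'],2)) for r in viewer.boxes_of(q,n)])
print(monitor.read_state())
E
```

```text
top [ 0.379 -0.024  1.142] [ 0.13 -0.02 -0.99] 474.2511948344469
deep_box [([364, 249, 32, 36], 0.74)]
shallow_box [([192, 215, 33, 30], 0.6)]
disc_thin_mid [([122, 266, 27, 22], 0.72)]
disc_middle_mid [([294, 228, 24, 22], 0.82)]
disc_thick_mid [([151, 185, 22, 21], 0.77)]
switch_mid [([237, 144, 30, 27], 0.63)]
cover_mid [([399, 167, 22, 19], 0.86), ([404, 138, 22, 18], 0.78), ([360, 179, 24, 22], 0.62), ([399, 202, 18, 18], 0.59), ([359, 142, 22, 20], 0.57)]
side [ 0.394 -0.914  0.703] [ 0.11  0.8  -0.59] 468.2599752884879
deep_box [([215, 268, 43, 51], 0.65)]
shallow_box [([242, 165, 35, 26], 0.75)]
disc_thin_mid [([207, 146, 19, 9], 0.47)]
disc_middle_mid [([246, 228, 26, 24], 0.7)]
disc_thick_mid [([273, 145, 24, 16], 0.63)]
switch_mid [([320, 188, 24, 20], 0.75)]
cover_mid [([364, 260, 21, 28], 0.94), ([346, 300, 25, 31], 0.8), ([298, 304, 29, 32], 0.67), ([390, 300, 28, 34], 0.65), ([320, 269, 22, 30], 0.62)]
{'time_s': 0.8, 'q': array([-1.38490132e+00,  2.63878780e-01,  1.60396847e+00, -7.75772051e-06,
        1.27368515e+00, -3.69211904e-02]), 'joint_vel': array([ 1.43508046e-03,  8.84179945e-04,  1.05267898e-03, -4.86669483e-06,
        1.52705606e-04, -2.14607909e-04]), 'joint_torque': array([ 8.34681691e-05, -5.14975941e+01, -3.67695987e+01, -1.20048335e-04,
        6.60876558e-04, -3.58152164e-06]), 'ee_pos': array([ 0.14914431, -0.65833373,  0.23131109]), 'ee_rot': array([ 3.12205580e+00,  3.49272098e-01, -4.57610601e-06]), 'ft_force': array([-0.05931149, -0.11305326,  0.3537072 ]), 'wrist_torque': array([-0.04360927, -0.02816378,  0.03213693]), 'grasp_force': 0.0, 'grip_width': 0.0856917673445382}
```

```bash
python3 - <<'E'
import cv2
a=cv2.imread('pics/top0.png');cv2.imwrite('pics/top0c.png',cv2.resize(a[120:320,100:460],None,fx=2.2,fy=2.2,interpolation=2))
b=cv2.imread('pics/side0.png');cv2.imwrite('pics/side0c.png',cv2.resize(b[130:370,180:450],None,fx=2.5,fy=2.5,interpolation=2))
E
```

```text
(no output)
```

View pics/top0c.png

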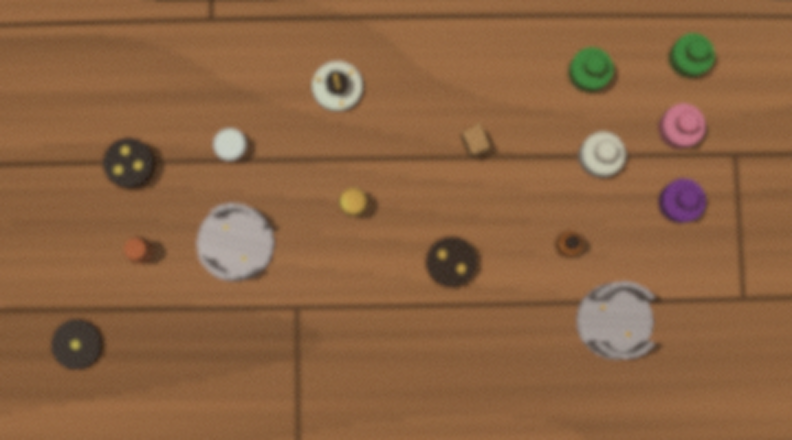

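View pics/side0c.png

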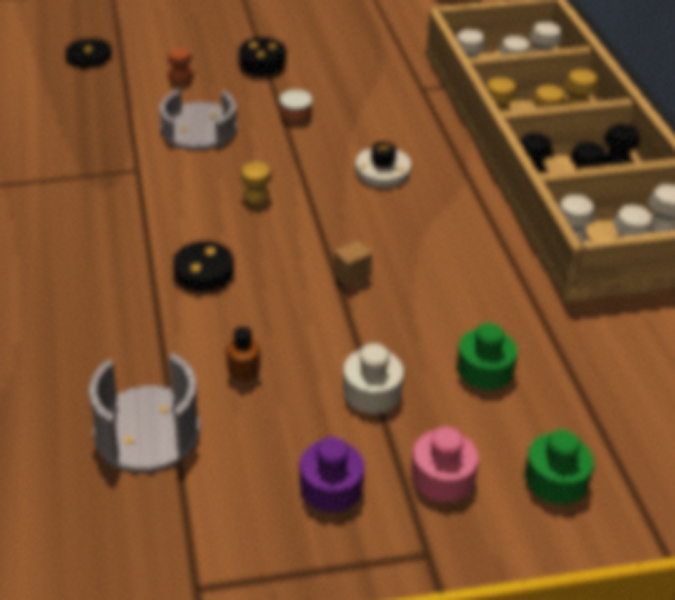

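```bash
cat > fit.py <<'E'
from h import *
from scipy.optimize import minimize
S=4
def ring(r,z,a0=0,a1=2*np.pi,n=40):
    a=np.linspace(a0,a1,n); return np.c_[r*np.cos(a),r*np.sin(a),0*a+z]
def cyl(r,z0,z1): return np.r_[ring(r,z0),ring(r,z1)]
def box(h):
    P=[cyl(40,0,6)]
    a=np.arccos(22/38)
    for c in(0,np.pi):
        e=np.linspace(c-a,c+a,13)
        for u,v in zip(e[:-1],e[1:]):
            P.append(np.r_[ring(35,0,u,v,3),ring(40,0,u,v,3),ring(35,h,u,v,3),ring(40,h,u,v,3)])
    return P
M={'deep_box':box(50),'shallow_box':box(28),'disc_thin_mid':[cyl(28,0,10)],'disc_middle_mid':[cyl(28,0,16)],
 'disc_thick_mid':[cyl(28,0,22)],'switch_mid':[cyl(28,0,12),cyl(13,12,30)],'cover_mid':[cyl(24,0,26),cyl(11.5,26,44)]}
def mask(im,q,bb):
    hsv=cv2.cvtColor(im,cv2.COLOR_RGB2HSV).astype(int);s,v=hsv[...,1],hsv[...,2]
    if 'disc' in q: m=v<75
    elif 'box' in q: m=(s<85)
    elif 'switch' in q: m=(s<90)&(v>100)|(v<70)
    else: m=(s<90)&(v>80)
    x,y,w,h=bb; k=np.zeros(m.shape,bool); k[int(y-5):int(y+h+5),int(x-5):int(x+w+5)]=1
    m=(m&k).astype(np.uint8)
    n,l,st,_=cv2.connectedComponentsWithStats(m); 
    m=(l==1+np.argmax(st[1:,4])).astype(np.uint8)
    if 'box' not in q:
        c=max(cv2.findContours(m,0,1)[0],key=cv2.contourArea); m=cv2.drawContours(m,[c],-1,1,-1)
    return m
def render(n,q,p,z0,off,sz):
    c,s=np.cos(p[2]),np.sin(p[2]); R=np.array([[c,-s,0],[s,c,0],[0,0,1]])
    im=np.zeros((sz[1]*S,sz[0]*S),np.uint8)
    for P in M[q]:
        u=proj(n,P/1000@R.T+[p[0],p[1],z0]); u=(u-off+.5)*S
        cv2.fillConvexPoly(im,cv2.convexHull(np.round(u*16).astype(np.int32)),1,shift=4)
    return im
def fit(n,im,q,bb,z0=0,yaw0=0.):
    m=mask(im,q,bb); off=np.array([bb[0]-12,bb[1]-12]).astype(int); sz=(int(bb[2]+24),int(bb[3]+24))
    mm=m[off[1]:off[1]+sz[1],off[0]:off[0]+sz[0]].astype(np.float32)
    mm=cv2.resize(mm,(sz[0]*S,sz[1]*S),interpolation=cv2.INTER_LINEAR)>.5
    h=max(P[:,2].max() for P in M[q])/1000
    g=onz(n,(bb[0]+bb[2]/2,bb[1]+bb[3]/2),z0+h/2)[:2]
    def f(p):
        r=render(n,q,p,z0,off,sz)>0; return 1-(r&mm).sum()/(r|mm).sum()
    best=None
    for y in ([yaw0-.4,yaw0-.1,yaw0+.2,yaw0+.5] if 'box' in q else [0]):
        d=np.array([.006,.006,.15 if 'box' in q else 0])
        x=np.array([g[0],g[1],y]); sim=np.array([x,x+[d[0],0,0],x+[0,d[1],0],x+[0,0,d[2]]])
        r=minimize(f,x,method='Nelder-Mead',options=dict(initial_simplex=sim,xatol=1e-4,fatol=1e-4,maxiter=150))
        if best is None or r.fun<best.fun: best=r
    return best.x,1-best.fun
E
python3 - <<'E'
from fit import *
B={'top':dict(deep_box=[364,249,32,36],shallow_box=[192,215,33,30],disc_thin_mid=[122,266,27,22],disc_middle_mid=[294,228,24,22],disc_thick_mid=[151,185,22,21],switch_mid=[237,144,30,27],cover_mid=[360,179,24,22]),
'side':dict(deep_box=[215,268,43,51],shallow_box=[242,165,35,26],disc_thin_mid=[207,146,19,9],disc_middle_mid=[246,228,26,24],disc_thick_mid=[273,145,24,16],switch_mid=[320,188,24,20],cover_mid=[320,269,22,30])}
for q in M:
    for n in B:
        im=cv2.imread(f'pics/{n}0.png')[:,:,::-1].copy()
        yaw=0
        x,i=fit(n,im,q,B[n][q],0,yaw); print(q,n,x.round(4),'iou',round(i,3))
print(onz('top',(0,0),0),onz('top',(559,0),0),onz('top',(0,419),0))
E
```

```text
Traceback (most recent call last):
  File "fit.py", line 49, in fit
    r=minimize(f,x,method='Nelder-Mead',options=dict(initial_simplex=sim,xatol=1e-4,fatol=1e-4,maxiter=150))
  File "fit.py", line 44, in f
    r=render(n,q,p,z0,off,sz)>0; return 1-(r&mm).sum()/(r|mm).sum()
      ~~~~~~^^^^^^^^^^^^^^^^^
  File "fit.py", line 34, in render
    u=proj(n,P/1000@R.T+[p[0],p[1],z0]); u=(u-off+.5)*S
  File "h.py", line 11, in proj
    K,d,R,t=cal(n); return cv2.projectPoints(np.atleast_2d(np.array(P,float)),cv2.Rodrigues(R)[0],t,K,d)[0][:,0]
            ~~~^^^
  File "h.py", line 4, in cal
    c=viewer.get_calibration(n); return [np.array(c[k],float) for k in("camera_matrix","dist","R","t")]
ValueError: time passes only in moves, steps and waits
```

```bash
sed -i 's/^def cal(n):/import functools\n@functools.lru_cache\ndef cal(n):/' h.py
cat > run0.py <<'E'
from fit import *
B={'top':dict(deep_box=[364,249,32,36],shallow_box=[192,215,33,30],disc_thin_mid=[122,266,27,22],disc_middle_mid=[294,228,24,22],disc_thick_mid=[151,185,22,21],switch_mid=[237,144,30,27],cover_mid=[360,179,24,22]),
'side':dict(deep_box=[215,268,43,51],shallow_box=[242,165,35,26],disc_thin_mid=[207,146,19,9],disc_middle_mid=[246,228,26,24],disc_thick_mid=[273,145,24,16],switch_mid=[320,188,24,20],cover_mid=[320,269,22,30])}
for q in M:
    for n in B:
        im=cv2.imread(f'pics/{n}0.png')[:,:,::-1].copy()
        x,i=fit(n,im,q,B[n][q],0,0); print(q,n,x.round(4),'iou',round(i,3))
print(onz('top',(0,0),0),onz('top',(559,0),0),onz('top',(0,419),0))
E
python3 run0.py
```

```text
deep_box top [ 0.4005 -0.2841 -0.0674] iou 0.926
deep_box side [ 0.3998 -0.2835 -0.016 ] iou 0.924
shallow_box top [0.4923 0.1283 0.5749] iou 0.921
shallow_box side [ 0.4924  0.1349 -0.1923] iou 0.93
disc_thin_mid top [0.3831 0.3025 0.    ] iou 0.834
disc_thin_mid side [0.3825 0.3087 0.    ] iou 0.92
disc_middle_mid top [ 0.4673 -0.1064  0.    ] iou 0.826
disc_middle_mid side [ 0.4672 -0.1052  0.    ] iou 0.929
disc_thick_mid top [0.5817 0.2442 0.    ] iou 0.866
disc_thick_mid side [0.5816 0.2477 0.    ] iou 0.881
switch_mid top [0.6666 0.0162 0.    ] iou 0.958
switch_mid side [0.668  0.0261 0.    ] iou 0.75
cover_mid top [ 0.5837 -0.2769  0.    ] iou 0.939
cover_mid side [ 0.584  -0.2723  0.    ] iou 0.867
[1.15379464 0.73663392 0.        ] [ 1.1448868  -0.87073125  0.        ] [0.02431864 0.65677463 0.        ]
```

```bash
python3 - <<'E'
import cv2,numpy as np
a=cv2.imread('pics/top0.png')
c=lambda x,y:cv2.resize(a[y-32:y+32,x-32:x+32],(390,390),interpolation=2)
cv2.imwrite('pics/crop1.png',np.hstack([c(162,195),c(372,190)]))
E
```

```text
(no output)
```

View pics/crop1.png

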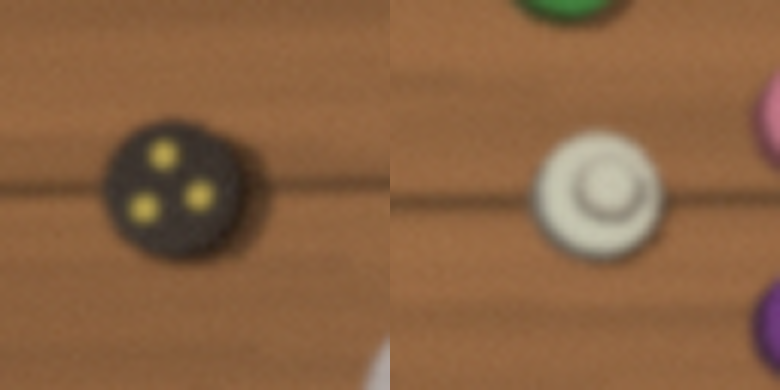

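>>> arm_command(gripper=[0.085, 0.085, 0.085, 0.085, 0.085, 0.085, 0.085, 0.085], dp=[[0.019, 0.04, 0], [0.038, 0.08, -0.01], [0.057, 0.12, -0.02], [0.076, 0.16, -0.03], [0.095, 0.2, -0.04], [0.114, 0.24, -0.05], [0.133, 0.28, -0.05], [0.152, 0.32, -0.05]], yaw=[-0.04, -0.08, -0.12, -0.16, -0.2, -0.24, -0.26, -0.26], newtons=40)

```text
time_s: 1.6
ee_pos: [0.3014, -0.3365, 0.181]
ee_rot: [-3.141, 0.06, 0.0]
ft_force: [0.7, 0.5, 0.8]
grip_width: 0.0847
grasp_force: 0.0
```

Candidates: discs with three rivets at (159,194), two at (306,239) and one at (135,277). Thick is the three-rivet one. Covers are white (372,190), green (370,152) and (415,145), pink (410,177), purple (410,211), so I take white. The crop confirms both choices.

>>> arm_command(gripper=[0.085, 0.085, 0.085, 0.085, 0.085, 0.085, 0.085, 0.085], dp=[[0.02, 0.04, 0], [0.04, 0.08, 0], [0.06, 0.12, 0], [0.08, 0.16, 0], [0.1, 0.2, 0], [0.12, 0.24, 0], [0.14, 0.28, 0], [0.16, 0.32, 0]], yaw=[0, 0, 0, 0, 0, 0, 0, 0])

```text
time_s: 2.4
ee_pos: [0.4619, -0.0165, 0.1818]
ee_rot: [3.141, -0.058, 0.002]
ft_force: [0.8, -0.9, 0.3]
grip_width: 0.085
grasp_force: 0.0
```

>>> arm_command(gripper=[0.085, 0.085, 0.085, 0.085, 0.085, 0.085, 0.085, 0.085], dp=[[0.02, 0.04, 0], [0.04, 0.08, 0], [0.06, 0.12, -0.01], [0.08, 0.16, -0.02], [0.095, 0.2, -0.03], [0.11, 0.24, -0.05], [0.12, 0.262, -0.08], [0.12, 0.262, -0.11]], yaw=[0, 0, 0, 0, 0, 0, 0, 0])

```text
time_s: 3.2
ee_pos: [0.5833, 0.2476, 0.0714]
ee_rot: [-3.139, 0.054, -0.006]
ft_force: [0.1, 0.0, -0.2]
grip_width: 0.0848
grasp_force: 0.0
```

>>> arm_command(gripper=[0.085, 0.085, 0.085, 0.085, 0.05, 0.05, 0.05, 0.05], dp=[[-0.001, -0.001, -0.025], [-0.001, -0.001, -0.05], [-0.001, -0.001, -0.067], [-0.001, -0.001, -0.067], [-0.001, -0.001, -0.067], [-0.001, -0.001, -0.067], [-0.001, -0.001, -0.067], [-0.001, -0.001, -0.067]], yaw=[0, 0, 0, 0, 0, 0, 0, 0], newtons=40)

```text
time_s: 4.0
ee_pos: [0.5821, 0.2434, 0.0067]
ee_rot: [-3.139, 0.059, -0.006]
ft_force: [0.1, 0.6, 5.9]
grip_width: 0.0542
grasp_force: 42.7
```

>>> arm_command(gripper=[0.05, 0.05, 0.05, 0.05, 0.05, 0.05, 0.05, 0.05], dp=[[0, 0, 0.03], [0, 0, 0.07], [-0.01, -0.02, 0.1], [-0.02, -0.06, 0.1], [-0.034, -0.1, 0.1], [-0.048, -0.14, 0.1], [-0.062, -0.18, 0.1], [-0.076, -0.22, 0.1]], yaw=[0, 0, 0, 0, 0, 0, 0, 0])

```text
time_s: 4.8
ee_pos: [0.5034, 0.0213, 0.1047]
ee_rot: [3.141, -0.058, 0.001]
ft_force: [0.4, 0.7, -1.3]
grip_width: 0.0543
grasp_force: 42.5
```

```bash
python3 - <<'E'
from h import *
s=monitor.read_state(); p=s['ee_pos']; print(p,s['grip_width'],s['grasp_force'],s['ft_force'])
im=viewer.camera('side'); u,v=proj('side',p)[0].astype(int); print(u,v)
cv2.imwrite('pics/s1.png',cv2.resize(im[max(v-60,0):v+60,u-80:u+80],None,fx=4.5,fy=4.5,interpolation=2)[:,:,::-1])
E
```

```text
[0.50335678 0.02128566 0.10474338] 0.05425518181969091 42.48860836029053 [ 0.37268722  0.65196896 -1.32746634]
267 169
```

View pics/s1.png

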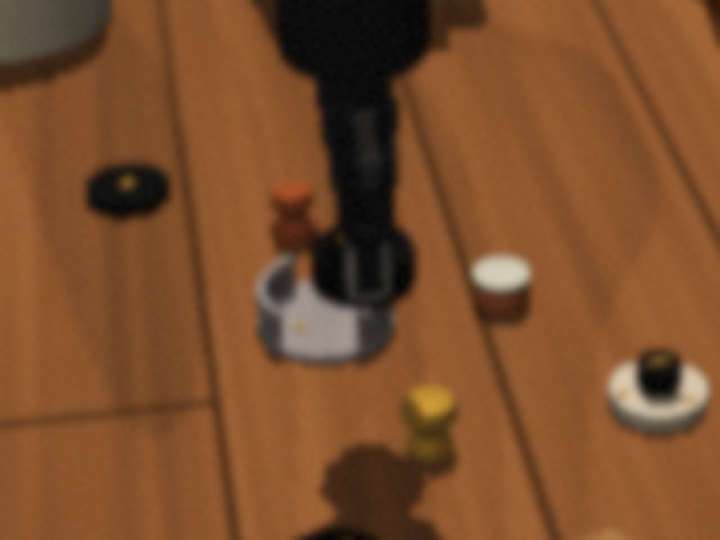

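>>> arm_command(gripper=[0.05, 0.05, 0.05, 0.05, 0.05, 0.05, 0.05, 0.05], dp=[[-0.014, -0.042, 0], [-0.028, -0.084, 0], [-0.042, -0.126, 0], [-0.056, -0.168, 0], [-0.07, -0.21, 0], [-0.084, -0.252, 0], [-0.096, -0.285, 0], [-0.1035, -0.3055, 0]], yaw=[0, 0, 0, 0, 0, 0, 0, 0])

```text
time_s: 5.65
ee_pos: [0.3998, -0.2852, 0.1049]
ee_rot: [3.14, -0.062, 0.001]
ft_force: [0.5, 0.7, -0.3]
grip_width: 0.054
grasp_force: 42.6
```

>>> arm_command(gripper=[0.05, 0.05, 0.05, 0.05, 0.05, 0.05, 0.05, 0.05], dp=[[0, 0, 0], [0, 0, -0.01], [0, 0, -0.02], [0, 0, -0.025], [0, 0, -0.03], [0, 0, -0.03], [0, 0, -0.03], [0, 0, -0.03]], yaw=[0, 0, 0, 0, 0, 0, 0, 0])

```text
time_s: 6.45
ee_pos: [0.401, -0.2829, 0.0746]
ee_rot: [3.141, -0.058, 0.001]
ft_force: [-0.4, -0.7, 0.0]
grip_width: 0.0542
grasp_force: 42.6
```

```bash
python3 - <<'E'
from h import *
s=monitor.read_state(); p=s['ee_pos']; print(p,s['grip_width'],s['grasp_force'],s['ft_force'])
o=[]
for n in('side','top'):
    im=viewer.camera(n); u,v=proj(n,p)[0].astype(int); print(n,u,v)
    v=max(v,45);o.append(cv2.resize(im[v-45:v+45,u-35:u+35],None,fx=5,fy=5,interpolation=2))
cv2.imwrite('pics/s2.png',np.hstack(o)[:,:,::-1])
E
```

```text
[ 0.40104753 -0.28286051  0.07459413] 0.05421507909162874 42.64413893222809 [-0.36563506 -0.66600536  0.01269886]
side 235 274
top 384 264
```

View pics/s2.png

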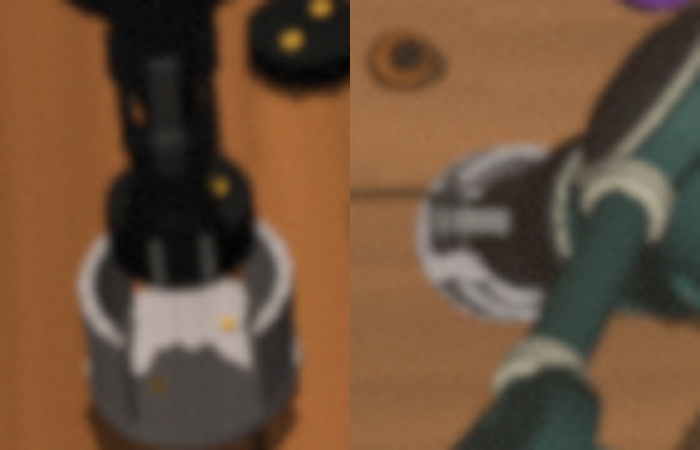

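>>> arm_command(gripper=[0.05, 0.05, 0.05, 0.05, 0.05, 0.05, 0.05, 0.05], dp=[[0, -0.001, -0.012], [0, -0.001, -0.024], [0, -0.001, -0.036], [0, -0.001, -0.046], [0, -0.001, -0.054], [0, -0.001, -0.06], [0, -0.001, -0.06], [0, -0.001, -0.06]], yaw=[0, 0, 0, 0, 0, 0, 0, 0])

```text
time_s: 7.35
ee_pos: [0.4008, -0.2839, 0.0143]
ee_rot: [3.141, -0.058, 0.0]
ft_force: [-0.1, -0.3, -0.3]
grip_width: 0.0544
grasp_force: 42.8
```

>>> arm_command(gripper=[0.05, 0.05, 0.064, 0.066, 0.07, 0.075, 0.075, 0.075], dp=[[0, 0, -0.001], [0, 0, -0.002], [0, 0, -0.002], [0, 0, -0.002], [0, 0, -0.002], [0, 0, 0.01], [0, 0, 0.05], [0, 0, 0.09]], yaw=[0, 0, 0, 0, 0, 0, 0, 0])

```text
time_s: 8.15
ee_pos: [0.3997, -0.2831, 0.105]
ee_rot: [-3.139, 0.058, 0.003]
ft_force: [0.2, -0.2, 0.1]
grip_width: 0.0749
grasp_force: 0.0
```

>>> arm_command(gripper=[0.085, 0.085, 0.085, 0.085, 0.085, 0.085, 0.085, 0.085], dp=[[-0.001, 0.045, 0], [-0.002, 0.09, 0], [-0.004, 0.135, 0], [-0.006, 0.18, 0], [-0.008, 0.225, 0], [-0.01, 0.27, 0], [-0.012, 0.315, 0], [-0.013, 0.36, 0]], yaw=[0, 0, 0, 0, 0, 0, 0, 0])

```text
time_s: 8.95
ee_pos: [0.3875, 0.0779, 0.1055]
ee_rot: [-3.141, 0.059, -0.003]
ft_force: [0.8, -0.7, -0.9]
grip_width: 0.0849
grasp_force: 0.0
```

>>> arm_command(gripper=[0.085, 0.085, 0.085, 0.085, 0.085, 0.085, 0.085, 0.085], dp=[[-0.001, 0.045, 0], [-0.002, 0.09, 0], [-0.003, 0.135, 0], [-0.004, 0.18, -0.01], [-0.004, 0.215, -0.02], [-0.004, 0.228, -0.04], [-0.004, 0.228, -0.06], [-0.004, 0.228, -0.06]], yaw=[0, 0, 0, 0, 0, 0, 0, 0])

```text
time_s: 9.75
ee_pos: [0.3815, 0.3035, 0.0424]
ee_rot: [3.138, -0.056, -0.006]
ft_force: [-0.4, -1.1, -0.2]
grip_width: 0.0852
grasp_force: 0.0
```

```bash
python3 - <<'E'
from fit import *
s=monitor.read_state(); p=s['ee_pos']; print(p,s['q'][5],s['ft_force'])
im=viewer.camera('side'); cv2.imwrite('pics/side1.png',im[:,:,::-1])
a=viewer.camera('top'); cv2.imwrite('pics/top1.png',a[:,:,::-1])
u,v=proj('top',[.4,-.284,.03])[0].astype(int)
o=[cv2.resize(im[258:328,201:271],(390,390),interpolation=2),cv2.resize(a[v-32:v+32,u-32:u+32],(390,390),interpolation=2)]
cv2.imwrite('pics/s3.png',np.hstack(o)[:,:,::-1])
for n,i,bb in(('top',a,[366,252,30,30]),('side',im,[220,270,33,45])):
    try: x,k=fit(n,i,'disc_thick_mid',bb,0.006); print(n,x.round(4),k)
    except Exception as e: print(e)
E
```

```text
[0.38150168 0.30346237 0.04241945] 2.2274820612393134 [-0.38372004 -1.09882716 -0.23605403]
top [ 0.4012 -0.2841  0.    ] 0.8100544182430681
side [ 0.4002 -0.2844  0.    ] 0.5971905645375033
```

View pics/s3.png

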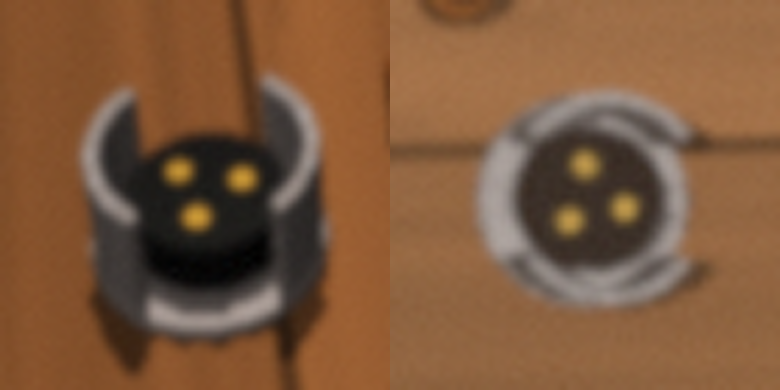

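>>> arm_command(gripper=[0.085, 0.085, 0.085, 0.05, 0.05, 0.05, 0.05, 0.05], dp=[[0.001, 0.001, -0.02], [0.001, 0.001, -0.038], [0.001, 0.001, -0.038], [0.001, 0.001, -0.038], [0.001, 0.001, -0.038], [0.001, 0.001, -0.038], [0.001, 0.001, -0.038], [0.001, 0.001, -0.038]], yaw=[0, 0, 0, 0, 0, 0, 0, 0], newtons=40)

```text
time_s: 10.65
ee_pos: [0.3851, 0.3055, 0.007]
ee_rot: [-3.14, 0.058, -0.002]
ft_force: [-1.0, 0.6, 2.8]
grip_width: 0.0501
grasp_force: 1.6
```

>>> arm_command(gripper=[0.08, 0.08, 0.08, 0.05, 0.05, 0.05, 0.05, 0.05], dp=[[0, 0, 0.005], [0, 0, 0.003], [0, 0, -0.006], [0, 0, -0.006], [0, 0, -0.006], [0, 0, -0.006], [0, 0, -0.006], [0, 0, -0.006]], yaw=[0, 0, 0, 0, 0, 0, 0, 0])

```text
time_s: 11.45
ee_pos: [0.3846, 0.3051, 0.0002]
ee_rot: [3.141, -0.058, -0.0]
ft_force: [0.0, 0.9, 0.0]
grip_width: 0.0538
grasp_force: 42.0
```

>>> arm_command(gripper=[0.05, 0.05, 0.05, 0.05, 0.05, 0.05, 0.05, 0.05], dp=[[0, 0, 0.03], [0, 0, 0.07], [0, -0.02, 0.1], [0.002, -0.06, 0.1], [0.004, -0.105, 0.1], [0.006, -0.15, 0.1], [0.008, -0.195, 0.1], [0.009, -0.24, 0.1]], yaw=[0, 0, 0, 0, 0, 0, 0, 0])

```text
time_s: 12.25
ee_pos: [0.3935, 0.0636, 0.1006]
ee_rot: [-3.141, 0.057, -0.002]
ft_force: [1.2, -0.2, 0.5]
grip_width: 0.0541
grasp_force: 42.3
```

>>> arm_command(gripper=[0.05, 0.05, 0.05, 0.05, 0.05, 0.05, 0.05, 0.05], dp=[[0.001, -0.045, 0], [0.002, -0.09, 0], [0.003, -0.135, 0], [0.004, -0.18, 0], [0.005, -0.225, 0], [0.006, -0.27, 0], [0.007, -0.315, 0], [0.007, -0.349, -0.02]], yaw=[0, 0, 0, 0, 0, 0, 0, 0])

```text
time_s: 13.05
ee_pos: [0.4029, -0.2885, 0.083]
ee_rot: [3.136, -0.061, 0.009]
ft_force: [1.2, 0.2, -0.8]
grip_width: 0.0539
grasp_force: 42.3
```

>>> arm_command(gripper=[0.05, 0.05, 0.05, 0.05, 0.05, 0.05, 0.05, 0.05], dp=[[0, 0, 0], [0, 0, 0], [0, 0, -0.01], [0, 0, -0.015], [0, 0, -0.02], [0, 0, -0.02], [0, 0, -0.02], [0, 0, -0.02]], yaw=[0, 0, 0, 0, 0, 0, 0, 0])

```text
time_s: 13.85
ee_pos: [0.401, -0.2837, 0.0606]
ee_rot: [3.141, -0.058, 0.001]
ft_force: [-0.5, 0.5, -1.2]
grip_width: 0.0535
grasp_force: 42.4
```

```bash
python3 - <<'E'
from h import *
s=monitor.read_state(); p=s['ee_pos']; print(p,s['grip_width'],s['grasp_force'],s['ft_force'])
o=[]
for n in('side','top'):
    im=viewer.camera(n); u,v=proj(n,p)[0].astype(int); print(n,u,v)
    o.append(cv2.resize(im[v-35:v+55,u-35:u+35],None,fx=5,fy=5,interpolation=2))
cv2.imwrite('pics/s4.png',np.hstack(o)[:,:,::-1])
E
```

```text
[ 0.4009571  -0.28372123  0.06057975] 0.053538871543122424 42.3837286233902 [-0.48341799  0.50218127 -1.22910392]
side 236 280
top 383 264
```

View pics/s4.png

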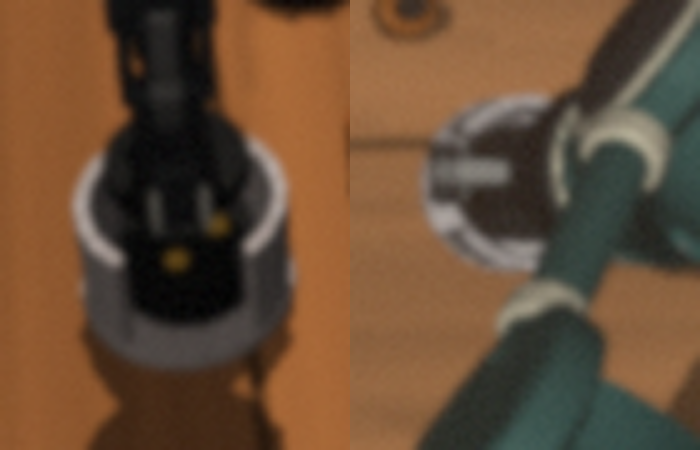

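>>> arm_command(gripper=[0.05, 0.05, 0.05, 0.05, 0.05, 0.05, 0.05, 0.05], dp=[[0, 0, -0.01], [0, 0, -0.018], [0, 0, -0.025], [0, 0, -0.03], [0, 0, -0.031], [0, 0, -0.032], [0, 0, -0.032], [0, 0, -0.032]], yaw=[0, 0, 0, 0, 0, 0, 0, 0])

```text
time_s: 14.75
ee_pos: [0.4009, -0.284, 0.0286]
ee_rot: [3.141, -0.058, 0.001]
ft_force: [-0.0, -0.1, -0.7]
grip_width: 0.0537
grasp_force: 42.4
```

>>> arm_command(gripper=[0.062, 0.064, 0.066, 0.07, 0.075, 0.075, 0.075, 0.075], dp=[[0, 0, 0], [0, 0, 0], [0, 0, 0], [0, 0, 0.005], [0, 0, 0.02], [0, 0, 0.05], [0.02, 0.02, 0.09], [0.05, 0.05, 0.11]], yaw=[0, 0, 0, 0, 0, 0, 0, 0])

```text
time_s: 15.55
ee_pos: [0.4519, -0.2354, 0.1422]
ee_rot: [3.138, -0.064, 0.006]
ft_force: [1.1, -0.3, -0.0]
grip_width: 0.0751
grasp_force: 0.0
```

>>> arm_command(gripper=[0.065, 0.06, 0.06, 0.06, 0.06, 0.06, 0.06, 0.06], dp=[[0.027, 0.031, 0], [0.054, 0.062, 0], [0.081, 0.094, 0], [0.108, 0.125, 0], [0.135, 0.156, 0], [0.162, 0.188, 0], [0.189, 0.22, 0], [0.215, 0.25, -0.03]], yaw=[0, 0, 0, 0, 0, 0, 0, 0])

```text
time_s: 16.35
ee_pos: [0.671, 0.0178, 0.1138]
ee_rot: [-3.141, 0.058, -0.017]
ft_force: [0.9, -0.6, 0.7]
grip_width: 0.0603
grasp_force: 0.0
```

>>> arm_command(gripper=[0.06, 0.06, 0.06, 0.06, 0.06, 0.06, 0.06, 0.06], dp=[[0, 0, -0.01], [0, 0, -0.03], [0, 0, -0.05], [0, 0, -0.055], [0, 0, -0.055], [0, 0, -0.055], [0, 0, -0.055], [0, 0, -0.055]], yaw=[0, 0, 0, 0, 0, 0, 0, 0])

```text
time_s: 17.15
ee_pos: [0.6666, 0.016, 0.0548]
ee_rot: [-3.141, 0.059, -0.004]
ft_force: [0.1, -1.2, 1.0]
grip_width: 0.0599
grasp_force: 0.0
```

```bash
python3 - <<'E'
from fit import *
s=monitor.read_state(); p=s['ee_pos']; print(p,s['grip_width'],s['ft_force'])
o=[]
im=viewer.camera('side'); u,v=proj('side',p)[0].astype(int); print(u,v)
o.append(cv2.resize(im[v-40:v+40,u-40:u+40],(390,390),interpolation=2))
a=viewer.camera('top');u,v=proj('side',[.4,-.284,.04])[0].astype(int)
o.append(cv2.resize(im[v-40:v+40,u-40:u+40],(390,390),interpolation=2))
cv2.imwrite('pics/s5.png',np.hstack(o)[:,:,::-1]); cv2.imwrite('pics/top2.png',a[:,:,::-1])
for n,f,bb in(('top','top1',[237,144,28,27]),('side','side0',[320,188,24,20])):
    i=cv2.imread(f'pics/{f}.png')[:,:,::-1].copy();m=mask(i,'switch_mid',bb);print(n,m.sum(),*[x.round(4) if k==0 else x for k,x in enumerate(fit(n,i,'switch_mid',bb))])
x,k=fit('top',a,'disc_thin_mid',[366,252,30,30],0.028);print(x.round(4),k)
E
```

```text
[0.66658349 0.01601449 0.05478945] 0.05993070669623595 [ 0.11496663 -1.16357743  1.0016808 ]
333 181
top 443 [0.6666 0.0163 0.    ] 0.9552259689380159
side 251 [0.668  0.0261 0.    ] 0.749626307922272
[ 0.4001 -0.2811  0.    ] 0.9265701766033727
```

View pics/s5.png

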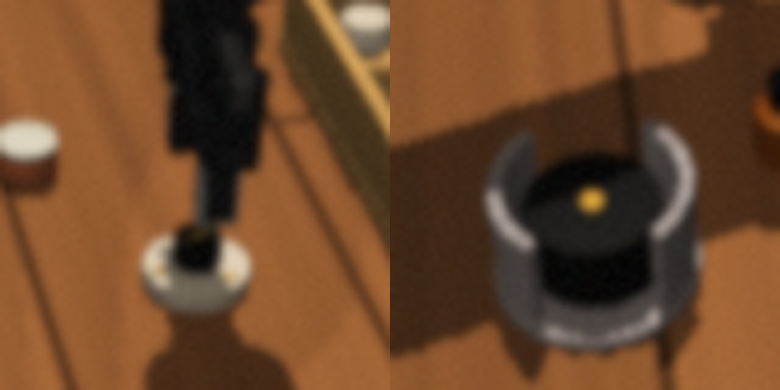

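```bash
python3 - <<'E'
from h import *
P=proj('side',[[.6666,-.021,.06],[.6666,.0163,.03],[.6666,.0163,.006]]); print((P-[333-40,181-40])*4.875)
E
```

```text
[[217.93575189 228.47040381]
 [195.99275638 235.79100577]
 [193.64488409 273.6768383 ]]
```

>>> arm_command(gripper=[0.06, 0.06, 0.06, 0.02, 0.02, 0.02, 0.02, 0.02], dp=[[0, 0, -0.015], [0, 0, -0.03], [0, 0, -0.039], [0, 0, -0.039], [0, 0, -0.039], [0, 0, -0.039], [0, 0, -0.039], [0, 0, -0.039]], yaw=[0, 0, 0, 0, 0, 0, 0, 0])

```text
time_s: 18.05
ee_pos: [0.6658, 0.0162, 0.0146]
ee_rot: [-3.141, 0.058, -0.001]
ft_force: [-0.1, 0.1, -1.8]
grip_width: 0.0243
grasp_force: 39.3
```

>>> arm_command(gripper=[0.02, 0.02, 0.02, 0.02, 0.02, 0.02, 0.02, 0.02], dp=[[0, 0, 0.02], [0, 0, 0.05], [0, 0, 0.08], [-0.015, -0.017, 0.1], [-0.04, -0.045, 0.1], [-0.067, -0.075, 0.1], [-0.094, -0.105, 0.1], [-0.121, -0.136, 0.1]], yaw=[0, 0, 0, 0, 0, 0, 0, 0])

```text
time_s: 18.85
ee_pos: [0.5436, -0.1206, 0.1147]
ee_rot: [3.141, -0.057, 0.001]
ft_force: [0.8, -0.9, -1.1]
grip_width: 0.0243
grasp_force: 39.5
```

>>> arm_command(gripper=[0.02, 0.02, 0.02, 0.02, 0.02, 0.02, 0.02, 0.02], dp=[[-0.025, -0.029, 0], [-0.052, -0.059, 0], [-0.079, -0.089, 0], [-0.105, -0.119, 0], [-0.125, -0.142, 0], [-0.138, -0.157, 0], [-0.1445, -0.1635, 0], [-0.1445, -0.1635, 0]], yaw=[0, 0, 0, 0, 0, 0, 0, 0])

```text
time_s: 19.65
ee_pos: [0.3996, -0.2839, 0.1145]
ee_rot: [3.141, -0.061, 0.001]
ft_force: [-0.3, 0.3, -1.8]
grip_width: 0.0242
grasp_force: 39.5
```

>>> arm_command(gripper=[0.02, 0.02, 0.02, 0.02, 0.02, 0.02, 0.02, 0.02], dp=[[0, 0, -0.01], [0, 0, -0.02], [0, 0, -0.03], [0, 0, -0.04], [0, 0, -0.042], [0, 0, -0.042], [0, 0, -0.042], [0, 0, -0.042]], yaw=[0, 0, 0, 0, 0, 0, 0, 0])

```text
time_s: 20.45
ee_pos: [0.4006, -0.2836, 0.0728]
ee_rot: [3.14, -0.058, 0.001]
ft_force: [-0.6, 0.3, -1.7]
grip_width: 0.0245
grasp_force: 39.5
```

```bash
python3 - <<'E'
from h import *
s=monitor.read_state(); p=s['ee_pos']; print(p,s['grip_width'],s['grasp_force'],s['ft_force'])
o=[]
for n in('side','top'):
    im=viewer.camera(n); u,v=proj(n,p)[0].astype(int); print(n,u,v)
    o.append(cv2.resize(im[v-35:v+55,u-35:u+35],None,fx=5,fy=5,interpolation=2))
cv2.imwrite('pics/s6.png',np.hstack(o)[:,:,::-1])
E
```

```text
[ 0.40056692 -0.28364564  0.07279796] 0.024470419242743784 39.53832507133484 [-0.6479153   0.31582628 -1.68891362]
side 235 275
top 385 264
```

View pics/s6.png

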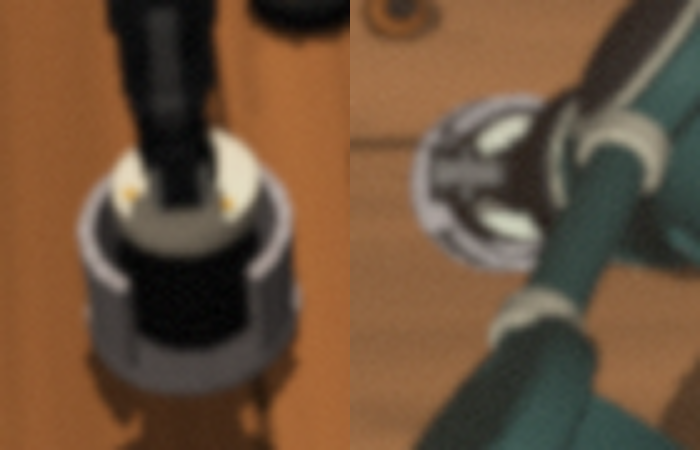

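>>> arm_command(gripper=[0.02, 0.02, 0.02, 0.02, 0.02, 0.02, 0.02, 0.02], dp=[[0, 0, -0.006], [0, 0, -0.011], [0, 0, -0.015], [0, 0, -0.017], [0, 0, -0.018], [0, 0, -0.019], [0, 0, -0.0195], [0, 0, -0.0195]], yaw=[0, 0, 0, 0, 0, 0, 0, 0])

```text
time_s: 21.35
ee_pos: [0.4002, -0.2834, 0.0529]
ee_rot: [3.141, -0.058, 0.0]
ft_force: [-0.0, 1.0, -1.3]
grip_width: 0.0241
grasp_force: 39.5
```

Not clearly touching yet, so I lower it gently in fractions of a millimetre.

>>> arm_command(gripper=[0.02, 0.02, 0.02, 0.02, 0.02, 0.02, 0.02, 0.02], dp=[[0, 0, -0.0003], [0, 0, -0.0006], [0, 0, -0.0009], [0, 0, -0.0012], [0, 0, -0.0012], [0, 0, -0.0012], [0, 0, -0.0012], [0, 0, -0.0012]], yaw=[0, 0, 0, 0, 0, 0, 0, 0])

```text
time_s: 22.15
ee_pos: [0.4003, -0.2834, 0.0519]
ee_rot: [3.141, -0.058, 0.0]
ft_force: [-2.6, 1.1, 4.5]
grip_width: 0.0241
grasp_force: 39.9
```

>>> arm_command(gripper=[0.03, 0.035, 0.04, 0.045, 0.045, 0.045, 0.045, 0.045], dp=[[0, 0, 0.0005], [0, 0, 0.001], [0, 0, 0.001], [0, 0, 0.002], [0, 0, 0.01], [0, 0, 0.03], [0.01, 0, 0.06], [0.03, 0, 0.07]], yaw=[0, 0, 0, 0, 0, 0, 0, 0])

```text
time_s: 22.95
ee_pos: [0.4311, -0.2844, 0.125]
ee_rot: [3.138, -0.06, 0.005]
ft_force: [0.6, -0.8, 0.2]
grip_width: 0.045
grasp_force: 0.0
```

>>> arm_command(gripper=[0.05, 0.05, 0.05, 0.05, 0.05, 0.05, 0.05, 0.05], dp=[[0.03, 0.002, 0], [0.065, 0.004, 0], [0.1, 0.006, 0], [0.13, 0.008, 0], [0.1535, 0.0085, -0.01], [0.1535, 0.0085, -0.03], [0.1535, 0.0085, -0.045], [0.1535, 0.0085, -0.045]], yaw=[0, 0, 0, 0, 0, 0, 0, 0])

```text
time_s: 23.75
ee_pos: [0.5812, -0.2736, 0.0735]
ee_rot: [-3.138, 0.058, 0.009]
ft_force: [-0.7, 0.8, -0.6]
grip_width: 0.0498
grasp_force: 0.0
```

```bash
python3 - <<'E'
from fit import *
s=monitor.read_state(); p=s['ee_pos']; print(p,s['grip_width'],s['ft_force'])
im=viewer.camera('side'); a=viewer.camera('top')
cv2.imwrite('pics/top3.png',a[:,:,::-1]);cv2.imwrite('pics/side3.png',im[:,:,::-1])
o=[]
for n,i,P in(('side',im,[.4,-.284,.05]),('side',im,[.584,-.275,.045])):
    u,v=proj(n,P)[0].astype(int); o.append(cv2.resize(i[v-35:v+35,u-35:u+35],(390,390),interpolation=2))
cv2.imwrite('pics/s7.png',np.hstack(o)[:,:,::-1])
u,v=proj('side',[.584,-.275,.045])[0].astype(int)
print('finger,knob top,cover bottom px',((proj('side',[[.5838,-.275-.032,.083],[.5838,-.275,.044],[.5838,-.275,0]])-[u-35,v-35])*5.571).round())
for n,i,bb in(('side',im,[320,269,22,30]),):
    x,k=fit(n,i,'cover_mid',bb); print(x.round(4),k)
for n,i in(('top',a),('side',im)):
    c=proj(n,[.4,-.284,.05])[0]; x,k=fit(n,i,'switch_mid',[c[0]-14,c[1]-18,28,36] if n=='side' else [c[0]-14,c[1]-14,28,28],.038); print(n,x.round(4),k)
E
```

```text
[ 0.58116303 -0.27355299  0.07350128] 0.049772000527555565 [-0.70015186  0.78798381 -0.57822897]
finger,knob top,cover bottom px [[226. 185.]
 [197. 202.]
 [192. 289.]]
[ 0.5838 -0.2723  0.    ] 0.8738699488073195
top [ 0.4206 -0.2454  0.    ] 0.48570708978718047
side [ 0.3977 -0.3     0.    ] 0.5726027397260274
```

View pics/s7.png

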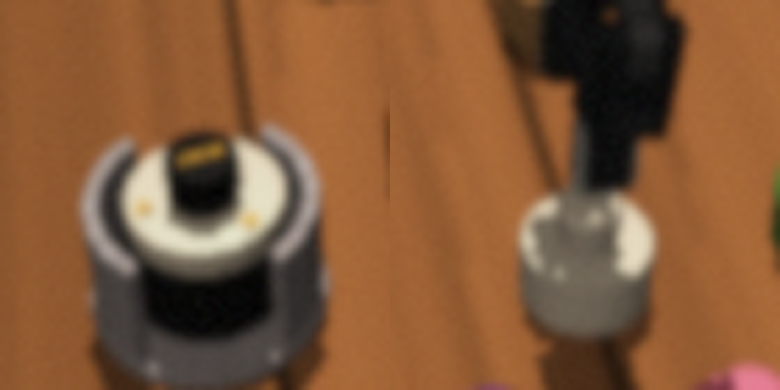

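>>> arm_command(gripper=[0.05, 0.05, 0.05, 0.05, 0.05, 0.05, 0.05, 0.05], dp=[[0, 0, -0.01], [0, 0, -0.022], [0, 0, -0.034], [0, 0, -0.042], [0, 0, -0.045], [0, 0, -0.045], [0, 0, -0.045], [0, 0, -0.045]], yaw=[0, 0, 0, 0, 0, 0, 0, 0])

```text
time_s: 24.65
ee_pos: [0.5842, -0.2751, 0.0322]
ee_rot: [3.141, -0.058, 0.002]
ft_force: [0.1, 0.5, 1.2]
grip_width: 0.0501
grasp_force: 0.0
```

>>> arm_command(gripper=[0.05, 0.05, 0.016, 0.016, 0.016, 0.016, 0.016, 0.016], dp=[[0, 0, -0.0035], [0, 0, -0.0035], [0, 0, -0.0035], [0, 0, -0.0035], [0, 0, -0.0035], [0, 0, -0.0035], [0, 0, -0.0035], [0, 0, -0.0035]], yaw=[0, 0, 0, 0, 0, 0, 0, 0], newtons=40)

```text
time_s: 25.45
ee_pos: [0.5837, -0.2749, 0.0283]
ee_rot: [3.141, -0.058, 0.0]
ft_force: [-0.7, 0.7, 2.4]
grip_width: 0.0216
grasp_force: 39.1
```

>>> arm_command(gripper=[0.016, 0.016, 0.016, 0.016, 0.016, 0.016, 0.016, 0.016], dp=[[0, 0, 0.02], [0, 0, 0.05], [0, 0, 0.08], [-0.01, 0, 0.1], [-0.035, -0.002, 0.1], [-0.065, -0.003, 0.1], [-0.095, -0.004, 0.1], [-0.12, -0.005, 0.1]], yaw=[0, 0, 0, 0, 0, 0, 0, 0])

```text
time_s: 26.25
ee_pos: [0.4617, -0.2793, 0.1274]
ee_rot: [-3.14, 0.058, 0.002]
ft_force: [-0.4, 0.1, -0.1]
grip_width: 0.0217
grasp_force: 39.4
```

>>> arm_command(gripper=[0.016, 0.016, 0.016, 0.016, 0.016, 0.016, 0.016, 0.016], dp=[[-0.025, -0.001, 0], [-0.045, -0.002, 0], [-0.058, -0.003, 0], [-0.063, -0.0035, 0], [-0.063, -0.0035, -0.01], [-0.063, -0.0035, -0.018], [-0.063, -0.0035, -0.02], [-0.063, -0.0035, -0.02]], yaw=[0, 0, 0, 0, 0, 0, 0, 0])

```text
time_s: 27.05
ee_pos: [0.4006, -0.2828, 0.1069]
ee_rot: [-3.14, 0.057, 0.002]
ft_force: [0.1, -0.4, -1.2]
grip_width: 0.0214
grasp_force: 39.4
```

```bash
python3 - <<'E'
from h import *
s=monitor.read_state(); p=s['ee_pos']; print(p,s['grip_width'],s['grasp_force'],s['ft_force'])
o=[]
for n in('side','top'):
    im=viewer.camera(n); u,v=proj(n,p)[0].astype(int); print(n,u,v)
    o.append(cv2.resize(im[v-35:v+55,u-35:u+35],None,fx=5,fy=5,interpolation=2))
cv2.imwrite('pics/s8.png',np.hstack(o)[:,:,::-1])
E
```

```text
[ 0.40061447 -0.28277754  0.1069466 ] 0.02144796831250938 39.42123127751984 [ 0.08723128 -0.42416116 -1.15145814]
side 234 261
top 388 264
```

View pics/s8.png

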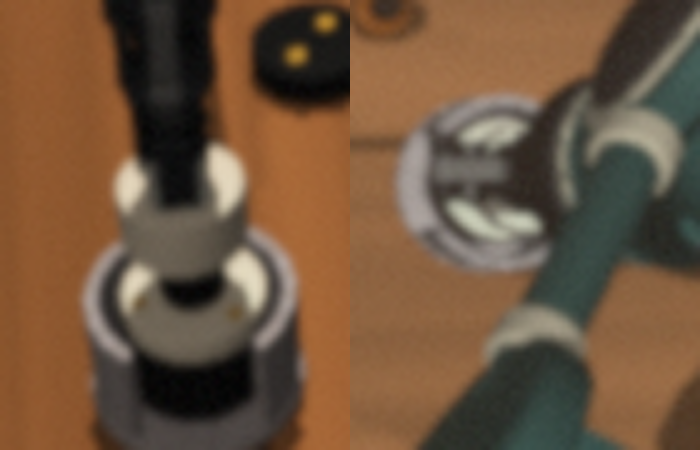

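```bash
python3 - <<'E'
from h import *
f=lambda P:((proj('side',P)-[234-35,261-35])*5).round(1).tolist()
print('cover top/bottom face if x=.4006', f([[.4006,-.283,.105],[.4006,-.283,.079]]))
print('flange top, core top at .4005; box rim', f([[.4005,-.2835,.05],[.4005,-.2835,.068],[.4,-.284,.05]]))
print('10mm in x', f([[.4106,-.283,.079]]))
E
```

```text
cover top/bottom face if x=.4006 [[177.8, 184.0], [182.9, 234.6]]
flange top, core top at .4005; box rim [[188.3, 290.1], [184.9, 256.5], [187.1, 291.2]]
10mm in x [[209.6, 231.3]]
```

>>> arm_command(gripper=[0.016, 0.016, 0.016, 0.016, 0.016, 0.016, 0.016, 0.016], dp=[[0.001, -0.0005, -0.005], [0.001, -0.0005, -0.01], [0.001, -0.0005, -0.015], [0.001, -0.0005, -0.02], [0.001, -0.0005, -0.023], [0.001, -0.0005, -0.0255], [0.001, -0.0005, -0.0265], [0.001, -0.0005, -0.0265]], yaw=[0, 0, 0, 0, 0, 0, 0, 0])

```text
time_s: 27.95
ee_pos: [0.4016, -0.2838, 0.0815]
ee_rot: [-3.141, 0.059, 0.0]
ft_force: [-0.2, -0.7, -1.6]
grip_width: 0.0214
grasp_force: 39.4
```

>>> arm_command(gripper=[0.016, 0.016, 0.016, 0.016, 0.016, 0.016, 0.016, 0.016], dp=[[0, 0, -0.0005], [0, 0, -0.0008], [0, 0, -0.0011], [0, 0, -0.0014], [0, 0, -0.0014], [0, 0, -0.0014], [0, 0, -0.0014], [0, 0, -0.0014]], yaw=[0, 0, 0, 0, 0, 0, 0, 0])

```text
time_s: 28.75
ee_pos: [0.4016, -0.2838, 0.0802]
ee_rot: [3.141, -0.058, 0.0]
ft_force: [0.6, -1.0, -1.8]
grip_width: 0.0214
grasp_force: 39.4
```

>>> arm_command(gripper=[0.016, 0.016, 0.016, 0.016, 0.016, 0.016, 0.016, 0.016], dp=[[0, 0, -0.0006], [0, 0, -0.001], [0, 0, -0.0014], [0, 0, -0.0017], [0, 0, -0.002], [0, 0, -0.0022], [0, 0, -0.0024], [0, 0, -0.0024]], yaw=[0, 0, 0, 0, 0, 0, 0, 0])

```text
time_s: 29.55
ee_pos: [0.4018, -0.284, 0.0782]
ee_rot: [3.141, -0.058, 0.0]
ft_force: [-1.3, 1.4, 3.7]
grip_width: 0.0215
grasp_force: 39.8
```

>>> arm_command(gripper=[0.026, 0.032, 0.038, 0.045, 0.045, 0.045, 0.045, 0.045], dp=[[0, 0, 0.0004], [0, 0, 0.0008], [0, 0, 0.001], [0, 0, 0.002], [0, 0, 0.015], [0, 0, 0.04], [0.02, 0.02, 0.07], [0.05, 0.05, 0.08]], yaw=[0, 0, 0, 0, 0, 0, 0, 0])

```text
time_s: 30.35
ee_pos: [0.4534, -0.2357, 0.1624]
ee_rot: [3.137, -0.064, 0.008]
ft_force: [0.7, -0.7, 0.7]
grip_width: 0.045
grasp_force: 0.0
```

>>> arm_command(gripper=[0.045, 0.045, 0.045, 0.045, 0.045, 0.045, 0.045, 0.045], dp=[[0.03, 0.03, 0], [0.06, 0.06, 0.01], [0.09, 0.09, 0.02], [0.1, 0.11, 0.02], [0.1, 0.12, 0.02], [0.1, 0.12, 0.02], [0.1, 0.12, 0.02], [0.1, 0.12, 0.02]], yaw=[0, 0, 0, 0, 0, 0, 0, 0])

```text
time_s: 31.15
ee_pos: [0.5508, -0.1148, 0.1776]
ee_rot: [3.141, -0.06, -0.001]
ft_force: [-0.8, -0.4, -0.5]
grip_width: 0.0449
grasp_force: 0.0
```

```bash
python3 - <<'E'
from h import *
o=[]
for n in('side','top'):
    i=viewer.camera(n);u,v=proj(n,[.4,-.284,.06])[0].astype(int); o.append(cv2.resize(i[v-35:v+35,u-35:u+35],(390,390),interpolation=2))
cv2.imwrite('pics/s9.png',np.hstack(o)[:,:,::-1])
u,v=proj('side',[.4,-.284,.06])[0].astype(int)
print('pred px knob top, body top, flange/body bottom',((proj('side',[[.401,-.284,.094],[.401,-.284,.076],[.401,-.284,.05]])-[u-35,v-35])*5.571).round())
E
```

```text
pred px knob top, body top, flange/body bottom [[191. 125.]
 [195. 164.]
 [200. 218.]]
```

View pics/s9.png

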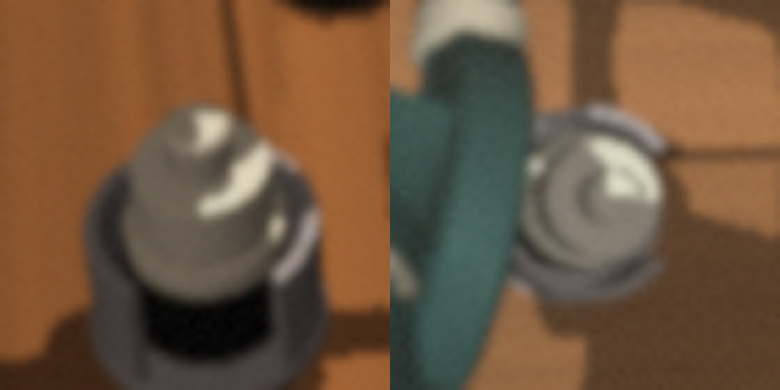

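The cover sits upright on the flange: knob top is at about (200,122) in the crop, against (191,125) predicted for a seated cover. The gripper is clear of everything, so I hand in.

```bash
python3 -c "
from bench import sign_off
print(sign_off())"
```

```text
the job is handed in; nothing more can be done
None
```

The sample switch is made up in the deep box and handed in: thick disc at the bottom, thin disc on it, switch core up with its flange level with the rim by eye, and the white cover seated on the flange. The spare middle disc was not touched.

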